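Lock the specimen chest: hasp over the staple, pin through the loop

TASK

Lock the closed specimen chest for transport. Swing its hasp over and down flat so that the staple stands up through the slot, and draw the T-handled locking pin out of its upright parking socket, lay it down flat and let go, then take it again across its shank and push it level through the staple, over the hasp, until its T-handle is fully home against the staple. Leave the things round the chest alone.

Things in the scene. Friction and masses are not known exactly. Their poses are not given: they have to be found in the camera images.
- chest: Grey painted steel specimen chest, 200 (x) by 260 (y) mm, heavy, does not move; flat top (lid and front ledge flush) 90 mm above the worktop. Origin: centre of its underside; x to its back, y to its left, z up. Front ledge faces the robot: staple, parking socket, and 4 mm steel wear plates beside the hasp, level with it when closed (94 mm high, 60 mm deep along x about the staple).
- staple_centre (a point): Middle of the staple's opening, 15 mm above the chest's flat top; axes as the chest's. The staple is a fixed bent steel strap like a bridge, 25 (x) by 24 (y) mm, top 31 mm above the flat top. The opening runs through along y: 15 mm wide (x), from the flat top to 26 mm above it (the closed hasp fills the lowest 4 mm). The pin may enter from either side.
- hasp_hinge (a point): Middle of the hasp's hinge line, on the lid, 94 mm above the worktop, 60 mm behind the staple centre; the hinge line runs along the chest's y; axes as the chest's.
- hasp (a joint): Hasp angle: 0 closed (flat on the ledge, pointing to the chest's -x), 1.57 upright, 2.5 thrown back (stop). Steel plate 48 mm wide, 4 mm thick (top face on the hinge line), 105 mm from hinge line to rolled tip; slot 36 by 30 mm from 44 to 80 mm, solid end bar 80 to 105 mm. Stiff hinge: stays where left; 1 to 2 N at the tip moves it.
- hasp_tip (a point): Middle of the hasp's rolled tip, 102 mm from the hinge line.
- socket_mouth (a point): Centre of the mouth of the parking socket, an upright hole 15 mm wide and 42 mm deep in the ledge, 115 mm to the chest's -y of the staple; mouth 94 mm above the worktop.
- locking_pin: Steel T-handled pin, about 0.15 kg, loose, at the start upright in the socket, T turned any way. Round shank 12 mm thick, last 12 mm tapering to a 6 mm tip. T: round bar 60 mm long, 14 mm thick, flat ends. Origin: middle of the T bar; x along the bar, z along the shank from tip to T; tip at z = -85 mm. Lying flat its axis is 6 to 7 mm up. Home, its origin is 19 mm from the staple centre along y.
- tip_box: Blue pipette-tip box with clear lid, 86 by 122 by 68 mm, a bystander to the left of the chest; leave alone. In front of it the worktop is always free (world x 0.33 to 0.50, y 0.20 to 0.42 m): a good place to lay the pin.
- petri_dish: Clear petri dish, 88 mm wide, 11 mm high, a bystander to the right; leave alone.
- marker_black: White marker pen with black cap, 141 mm long, lying in front to the right; leave alone.
- beaker_150: Clear beaker, 64 mm wide, 80 mm high, a bystander to the right; leave alone.

How it is judged:
By the outcome, as a careful person would: the job done as asked, in the order asked, and still so for the second after the job is handed in, with the robot touching nothing.
It also fails if it takes over 72 s, if anything falls off the work surface, if the arm or the gripper's body presses on something with over 40 N, if the wrist force passes 120 N, or if a joint passes its speed limit or range.

ROBOT

A 6-joint arm with a two-finger parallel gripper is mounted at the origin on a cart in front of the work surface, level with it; the furniture and walls round the work are solid. World frame = base frame: x ahead of the robot, y to its left, z up, the work surface at z = 0. Lengths are in mm, angles in rad, forces in N, time in s.
With the tool pointing down it reaches from about 325 to 900 mm from the base axis. Payload 6.1 kg.
Tool frame: the origin (TCP) lies on the centre line of the jaws, within the pads' length; the fingertips stand 25 mm ahead of it and the grasp point (between the pads) lies 6 mm ahead of it; z points along the fingers, y is the line along which they close (so a half turn about z gives the same grasp; the last joint's range is limited). The gripper opens to 87 mm and grips with 3 to 60 N. Pads are 19 mm wide; open, the fingers measure 117 mm over their backs; the gripper's body (75 mm by 190 mm) begins 51 mm behind the grasp point.
Start: joints at [-1.449, 0.22, 1.526, -0, 1.395, -0.126], TCP at [153.288, -605.903, 247.538] pointing down, gripper open.
Joint ranges: [-2.98, 2.98], [-0.91, 2.08], [0.09, 2.57], [-1.24, 4.39], [0.2, 2.65], [-2.68, 2.68]. Speed limits (rad/s): [2.57, 2.57, 3.01, 3.14, 3.14, 3.14].

INTERFACE

Orientations are given as [roll, pitch, yaw] about the fixed x, y, z axes, in that order (R = Rz(yaw) Ry(pitch) Rx(roll)).
In Python, from workcell import telemetry, optics, hand_in gives the robot as it stands.
- The arm moves only by the tool move_arm, never from a script. Its argument "deltas" is a list that holds one entry, the list of rows, each a list of 5 numbers: the closure, from 0 (fully open) to 1 (shut), then the shift along the tool's x, y, z in units of 0.03 m (1.0 is 0.03 m), then the turn about the tool's z in units of 0.1 rad (1.0 is 0.1 rad). In form: [[[hand, dx, dy, dz, twist], ...]]. A call has 1 to 12 rows; each row shifts and turns the commanded pose from where the row before left it, along the tool's axes as they then stand; what a row does not reach is not made up. A row lasts 1/8 s, in which the tool goes at most 62.5 mm and 10.7 degrees, less where a joint would pass 70% of its speed; a pose out of reach is approached as far as the arm can. A call with a number of a shift or a turn outside -1 to 1 is refused whole. A call with a gripper value outside its range is refused whole. The fingers move at their own pace and stop on an object; "force" is the grip in N (left out, the last holds). Time passes only in rows, so rows that do not move let the fingers close. It gives the time, the measured TCP pose, the force, the opening and the grip force at its end, in the units of the state.
- telemetry.get_obs(): the state, without advancing time (a new reading comes with each control period).
- optics.get_image(name): name is "side" or "top"; returns the picture (384x512x3 uint8, red, green, blue); there is no depth.
- optics.camera_params(name): a dict with "fx", "fy", "cx", "cy" (pixels), "k1" (the pictures are not rectified: a ray, as slopes to the right and down, at radius r is drawn at 1 + k1 r^2 times it, then the intrinsics apply), "world_to_cam" (4x4, takes a point from world to camera coordinates). Camera axes: x right, y up, looking along -z (the intrinsics and any distortion apply to the point x, -y, -z); pixel columns grow to the right and rows downward; lengths in mm; the calibration is good to about 2 mm. A picture is of the moment at which its call begins. camera_params takes no time and is no camera call.
- hand_in(): hands the job in; it is judged then, once.
Trained networks look in the newest picture that a camera, given by its name, has taken for a name from the list of things; names that differ only in an ending like _2 or _b are one class to them, and where a whole thing is asked for, a point or a joint stands for the part that bears it (a point fixed in the world has none). Each returns a list of dicts, best first, with "confidence" (0 to 1); they miss things now and then, are a little off and sometimes report something else, mostly with a low value. They report only what shows in the picture. A call takes as long as a camera call.
- optics.spot_in(name, camera): "point" ([column, row] in pixels, amid what is visible of it).
The state is a dict: "t": time; "joints": joint angles; "joint_vel": joint speeds; "joint_torque": joint torques, N m; "ee_pos": TCP position; "eef_rot": TCP orientation; "wrist_force": force on the tool from outside, world axes, zero at the start; "moment": the same for the moment, N m; "gripper_width": finger opening in mm; "grasp_force": force on a finger pad.
Only numpy, scipy, OpenCV 4.12 (cv2) and the standard library are available. Lean on these libraries where they do the work, as an engineer would, in place of code of your own. Each camera call takes 0.05 s, during which the arm holds its last target. There are 200 camera calls.

## Working session

There is one attempt and no reset: what is moved stays moved. The work goes in short steps, Python scripts to look and compute and a tool call to move; the robot and the scene stay as the last step left them, time stands still between calls to the robot, and variables do not carry over. Pictures are saved under pics/ and viewed, at most 13 in all, crops included, and the job is handed in when it is done.

Besides the shell and the picture viewer there is one more tool, called after "Request:" in YAML: its name, and indented under it one key for each argument. move_arm: Moves the arm, as the interface text tells. Shifts and turns lie within -1 to 1; 1 stands for 0.03 m of shift or 0.1 rad of turn. Its arguments: {"type":"object","properties":{"deltas":{"type":"array"},"force":{"type":"number"}},"required":["deltas"]}

```bash
ls; mkdir -p pics
cat > h.py <<'E'
import numpy as np, cv2
from workcell import telemetry, optics
def cam(n):
    p=optics.camera_params(n); return p,np.array(p["world_to_cam"])
def proj(n,P):
    p,M=cam(n); c=(M[:3,:3]@np.atleast_2d(P).T).T+M[:3,3]
    u=c[:,0]/-c[:,2]; v=-c[:,1]/-c[:,2]; s=1+p["k1"]*(u*u+v*v)
    return np.c_[p["fx"]*u*s+p["cx"],p["fy"]*v*s+p["cy"]]
def ray(n,px):
    p,M=cam(n); a=np.array([(px[0]-p["cx"])/p["fx"],(px[1]-p["cy"])/p["fy"]]); b=a.copy()
    for _ in range(30): b=a/(1+p["k1"]*(b@b))
    R=M[:3,:3]; d=R.T@np.array([b[0],-b[1],-1]); return -R.T@M[:3,3],d
def atz(n,px,z):
    o,d=ray(n,px); return o+d*(z-o[2])/d[2]
def tri(pa,pb):
    o1,d1=ray("top",pa); o2,d2=ray("side",pb)
    t=np.linalg.lstsq(np.c_[d1,-d2],o2-o1,rcond=None)[0]
    a=o1+d1*t[0]; b=o2+d2*t[1]; return (a+b)/2,np.linalg.norm(a-b)
def shot(n,f,crop=None,s=1):
    im=optics.get_image(n)[:,:,::-1].copy()
    if crop: x0,y0,x1,y1=crop; im=im[y0:y1,x0:x1]
    if s!=1: im=cv2.resize(im,None,fx=s,fy=s,interpolation=cv2.INTER_CUBIC)
    cv2.imwrite(f,im)
E
python3 - <<'E'
from h import *
np.set_printoptions(precision=2,suppress=True)
a=optics.get_image("top")[:,:,::-1];b=optics.get_image("side")[:,:,::-1]
cv2.imwrite("pics/a_top.png",cv2.resize(a,None,fx=1.56,fy=1.56,interpolation=2));cv2.imwrite("pics/a_side.png",cv2.resize(b,None,fx=1.56,fy=1.56,interpolation=2))
for n in("top","side"):
    p,M=cam(n); print(n,p["fx"],p["k1"],-M[:3,:3].T@M[:3,3])
    for t in("staple_centre","hasp_tip","hasp_hinge","socket_mouth","locking_pin","chest","tip_box","hasp"):
        try: print(t,[(np.round(q["point"],1),round(q["confidence"],2)) for q in optics.spot_in(t,n)[:2]])
        except Exception as e: print(t,e)
print(telemetry.get_obs())
E
```

```text
pics
top 365.71848848332047 -0.06386810907401103 [ 416.29  -52.82 1165.85]
staple_centre [(array([240.9, 168.6]), 0.85)]
hasp_tip [(array([232.5, 162. ]), 0.63)]
hasp_hinge [(array([238.4, 167.3]), 0.95)]
socket_mouth [(array([238. , 166.8]), 0.61)]
locking_pin [(array([274.6, 183. ]), 0.52)]
chest [(array([321. , 247.1]), 0.68), (array([241.1, 167.8]), 0.66)]
tip_box [(array([140.7, 154.5]), 0.56)]
hasp [(array([229.9, 158.9]), 0.56)]
side 495.6194278478896 -0.04721409727679465 [-829.61 -150.38  767.  ]
staple_centre [(array([262.2, 198.5]), 0.58)]
hasp_tip [(array([265. , 197.9]), 0.42), (array([322.6, 246. ]), 0.17)]
hasp_hinge [(array([265. , 194.2]), 0.59)]
socket_mouth [(array([264.3, 197.2]), 0.7)]
locking_pin [(array([263. , 195.5]), 0.48), (array([378.1, 196.9]), 0.28)]
chest [(array([264.4, 194.7]), 0.69)]
tip_box [(array([150.6, 192.5]), 0.88)]
hasp []
{'t': 0.9, 'joints': array([-1.45,  0.22,  1.53, -0.  ,  1.39, -0.13]), 'joint_vel': array([ 0.,  0.,  0., -0., -0.,  0.]), 'joint_torque': array([  0.  , -49.46, -38.77,   0.07,   0.05,  -0.  ]), 'ee_pos': array([ 153.26, -605.9 ,  247.54]), 'eef_rot': array([-3.14,  0.  ,  0.25]), 'wrist_force': array([-0.29, -0.19,  0.34]), 'moment': array([0.02, 0.  , 0.03]), 'grasp_force': 0.0, 'gripper_width': 87.18974094203574}
```

View pics/a_top.png

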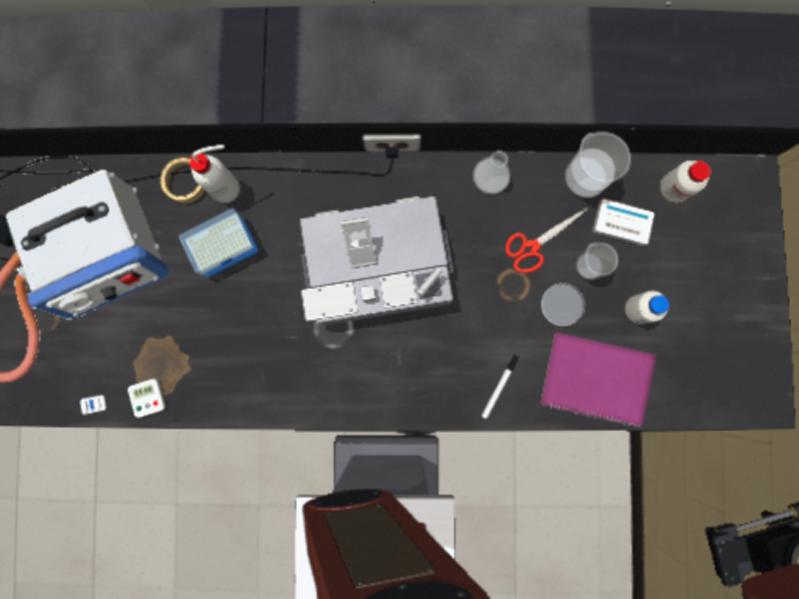

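View pics/a_side.png

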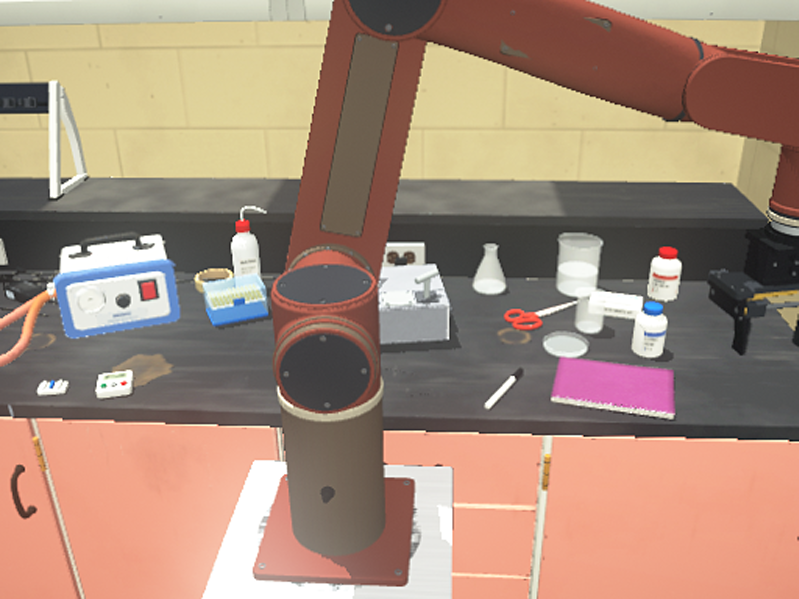

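The top view shows the chest around (378,260), the staple at (369,293), the thrown-back hasp at (358,240), and the pin at (430,283). I'll zoom in on the chest.

Run:
```python
from h import *
a=cv2.imread("pics/a_top.png")
im=optics.get_image("top")[:,:,::-1].copy(); cv2.imwrite("raw_top.png",im)
c=im[120:212,185:300]; cv2.imwrite("pics/b.png",cv2.resize(c,None,fx=6.5,fy=6.5,interpolation=2))
```

```text
(no output)
```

View pics/b.png

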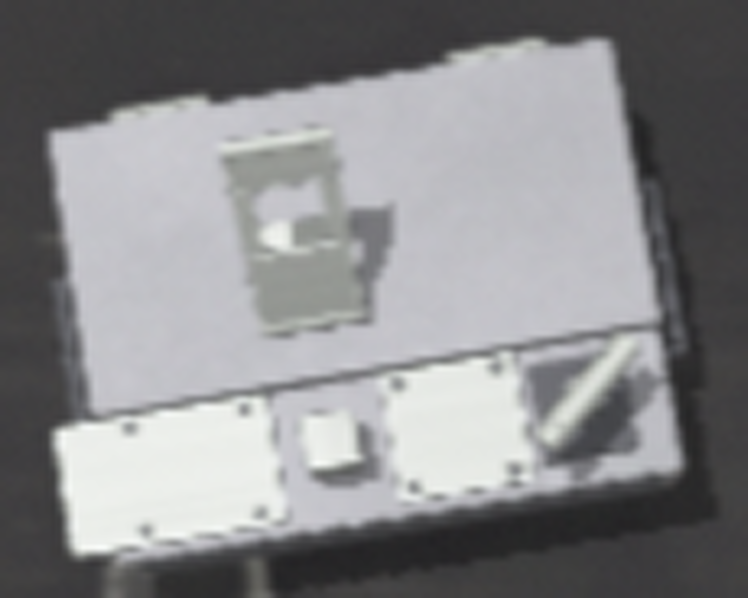

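The zoomed view shows chest top corners at crop (50,130), (612,38) and (683,472), the staple top at (332,440), the hasp tip edge at (277,142), the hinge at (318,325), and the T bar from (548,440) to (628,342). Next I'll fit the poses from these.

```bash
cat > fit.py <<'E'
from h import *
from scipy.optimize import least_squares
np.set_printoptions(precision=2,suppress=True)
px=lambda x,y:np.array([185+(x+.5)/6.5-.5,120+(y+.5)/6.5-.5])
def W(q,L): 
    c,s=np.cos(q[2]),np.sin(q[2]); return np.array([q[0]+c*L[0]-s*L[1],q[1]+s*L[0]+c*L[1],L[2]])
# q: x,y,yaw, staple sx, sy, hasp angle
def res(q):
    sx,sy,a=q[3:]
    pts=[((100,130,90),(50,130)),((100,-130,90),(612,38)),((-100,-130,90),(683,472)),
     ((sx-12.5,sy+12,121),(312,475)),((sx-12.5,sy-12,121),(364,465)),((sx+12.5,sy+12,121),(302,418)),((sx+12.5,sy-12,121),(352,410)),
     ((sx+60-105*np.cos(a),sy+24,94+105*np.sin(a)),(220,148)),((sx+60-105*np.cos(a),sy-24,94+105*np.sin(a)),(332,132)),
     ((sx+60,sy+24,94),(263,333)),((sx+60,sy-24,94),(368,320))]
    P=[W(q,l) for l,_ in pts]; return (proj("top",P)-[px(*c) for _,c in pts]).ravel()
r=least_squares(res,[560,-20,.15,-70,20,2.5]); q=r.x
E
python3 - <<'E'
from fit import *
print(q); print(r.fun.reshape(-1,2))
for n,L in dict(staple=(q[3],q[4],105),hinge=(q[3]+60,q[4],94),tipend=(q[3]+60-105*np.cos(q[5]),q[4],94+105*np.sin(q[5])),sock=(q[3],q[4]-115,94)).items(): print(n,W(q,L))
e=[atz("top",px(*c),137) for c in((545,436),(630,345))]; print(e,np.mean(e,0),np.linalg.norm(e[0]-e[1]),np.arctan2(*(e[1]-e[0])[1::-1]))
p,d=ray("top",px(588,390)); print(atz("top",px(588,390),140))
E
```

```text
[617.6   -2.58   0.16 -68.92  24.55   2.24]
[[ 0.86  0.33]
 [-0.59  0.79]
 [-0.26 -1.05]
 [-0.45  0.15]
 [-0.22  0.36]
 [-0.24  0.41]
 [ 0.28  0.32]
 [ 0.45  0.11]
 [ 0.33 -0.2 ]
 [ 0.   -0.3 ]
 [-0.21 -0.88]]
staple [545.63  10.57 105.  ]
hinge [604.85  20.22  94.  ]
tipend [669.41  30.74 176.14]
sock [ 564.13 -102.94   94.  ]
[array([547.19, -83.54, 137.  ]), array([ 587.36, -120.84,  137.  ])] [ 567.27 -102.19  137.  ] 54.81538411635626 -0.7484089038244851
[ 567.01 -102.23  140.  ]
```

Request:
move_arm:
  deltas:
    - [[1, 0.92, -0.76, 0, 0.9], [1, 0.92, -0.76, 0, 0], [1, 0.92, -0.76, 0, 0], [1, 0.92, -0.76, 0, 0], [1, 0.92, -0.76, 0, 0], [1, 0.92, -0.76, 0, 0], [1, 0.92, -0.76, 0, 0], [1, 0.92, -0.76, 0, 0], [1, 0.92, -0.76, 0, 0], [1, 0.92, -0.76, 0, 0], [1, 0.92, -0.76, 0, 0], [1, 0.92, -0.76, 0, 0]]

```text
t: 2.45
ee_pos: [435.6, -280.7, 247.8]
eef_rot: [3.141, -0.0, 0.158]
wrist_force: [0.5, -0.6, 0.3]
gripper_width: 0.8
grasp_force: 0.0
```

Request:
move_arm:
  deltas:
    - [[1, 0.92, -0.76, 0, 0], [1, 0.92, -0.76, 0, 0], [1, 0.92, -0.76, 0, 0], [1, 0.92, -0.76, 0, 0], [1, 0.92, -0.76, 0, 0], [1, 0.92, -0.76, 0, 0], [1, 0.92, -0.76, 0, 0], [1, 0.92, -0.76, 0, 0], [1, 0.92, -0.76, 0, 0], [1, 0.92, -0.76, 0, 0], [1, 0.92, -0.76, 0, 0], [1, 0.92, -0.76, 0, 0]]

```text
t: 3.95
ee_pos: [719.7, 41.5, 247.5]
eef_rot: [3.142, 0.0, 0.158]
wrist_force: [-0.7, 0.3, 1.4]
gripper_width: 0.5
grasp_force: 0.0
```

Request:
move_arm:
  deltas:
    - [[1, 0, 0.08, 0.9, 0], [1, 0, 0, 0.85, 0], [1, 0, 0, 0.83, 0], [1, -0.63, 0, -0.1, 0], [1, -0.63, 0, -0.1, 0], [1, -0.63, 0, -0.1, 0], [1, -0.56, 0, -0.22, 0], [1, -0.56, 0, -0.22, 0], [1, -0.56, 0, -0.22, 0]]

```text
t: 5.08
ee_pos: [613.3, 21.4, 199.2]
eef_rot: [-3.142, -0.001, 0.158]
wrist_force: [1.2, -0.2, -0.9]
gripper_width: 0.8
grasp_force: 0.6
```

Request:
move_arm:
  deltas:
    - [[1, -0.52, 0, -0.12, 0], [1, -0.52, 0, -0.12, 0], [1, -0.57, 0, 0.35, 0], [1, -0.57, 0, 0.35, 0]]

```text
t: 5.58
ee_pos: [549.1, 11.0, 185.6]
eef_rot: [3.141, -0.002, 0.158]
wrist_force: [1.4, 0.7, -0.4]
gripper_width: 0.5
grasp_force: 0.4
```

Run:
```python
from h import *
a=optics.get_image("top")[:,:,::-1][110:212,185:300];b=optics.get_image("side")[:,:,::-1][110:240,180:330]
cv2.imwrite("pics/c.png",np.hstack([cv2.resize(a,(440,390),interpolation=2),cv2.resize(b,(340,390),interpolation=2)]))
```

```text
(no output)
```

View pics/c.png

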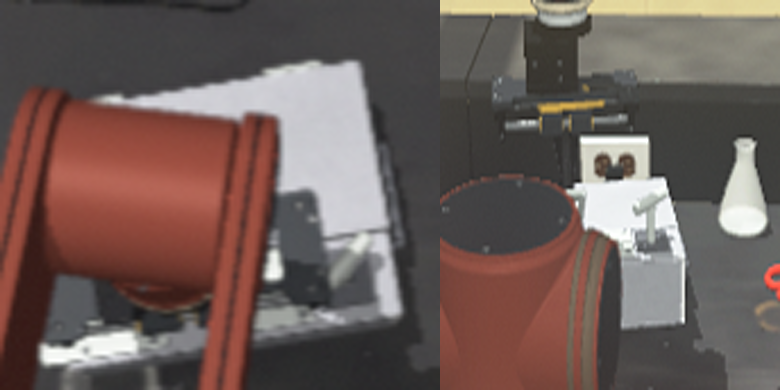

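The arm hides the hasp here, but it's gone from the lid, and the force matches pushing it. I'll carry on down.

Request:
move_arm:
  deltas:
    - [[1, -0.4, 0, 0.45, 0], [1, -0.4, 0, 0.45, 0], [1, -0.3, 0, 0.47, 0], [1, -0.03, 0, 0.42, 0], [1, 0, 0, 0.4, 0], [1, 0, 0, 0, 0]]

```text
t: 6.42
ee_pos: [518.1, 5.8, 120.4]
eef_rot: [3.141, -0.005, 0.158]
wrist_force: [4.0, 0.8, 1.0]
gripper_width: 0.6
grasp_force: 1.5
```

Request:
move_arm:
  deltas:
    - [[1, 0, 0, 0.06, 0], [1, 0, 0, 0.04, 0], [1, 0, 0, 0, 0]]

```text
t: 6.8
ee_pos: [519.0, 5.8, 119.4]
eef_rot: [3.14, -0.007, 0.158]
wrist_force: [5.3, 1.7, 8.7]
gripper_width: 0.2
grasp_force: 4.4
```

Request:
move_arm:
  deltas:
    - [[1, 0, 0, -1, 0], [1, 0, 0, -1, 0], [0, 0.25, 0.95, -0.25, 0], [0, 0.25, 0.95, -0.25, 0], [0, 0.25, 0.95, -0.25, 0], [0, 0.25, 0.95, -0.25, 0]]

```text
t: 7.55
ee_pos: [563.1, -102.9, 206.6]
eef_rot: [-3.141, 0.001, 0.158]
wrist_force: [-0.3, -0.5, -0.6]
gripper_width: 32.8
grasp_force: 0.0
```

Request:
move_arm:
  deltas:
    - [[0, 0, 0, 0, -0.95], [0, 0, 0, 0, -0.95], [0, 0, 0, 0, -0.95], [0, 0, 0, 0, -0.95], [0, 0, 0, 0, -0.95], [0, 0, 0, 0, -0.95], [0, 0, 0, 0, -0.95]]

```text
t: 8.43
ee_pos: [562.7, -102.0, 206.3]
eef_rot: [-3.14, 0.001, 0.826]
wrist_force: [0.2, 0.3, -0.3]
gripper_width: 86.5
grasp_force: 0.0
```

Run:
```python
from h import *
a=optics.get_image("top")[:,:,::-1][110:212,185:300];b=optics.get_image("side")[:,:,::-1][110:240,200:330]
cv2.imwrite("pics/d.png",np.hstack([cv2.resize(a,(440,390),interpolation=2),cv2.resize(b,(350,350),interpolation=2)[:390] if 0 else cv2.resize(b,(350,390),interpolation=2)]))
```

```text
(no output)
```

View pics/d.png

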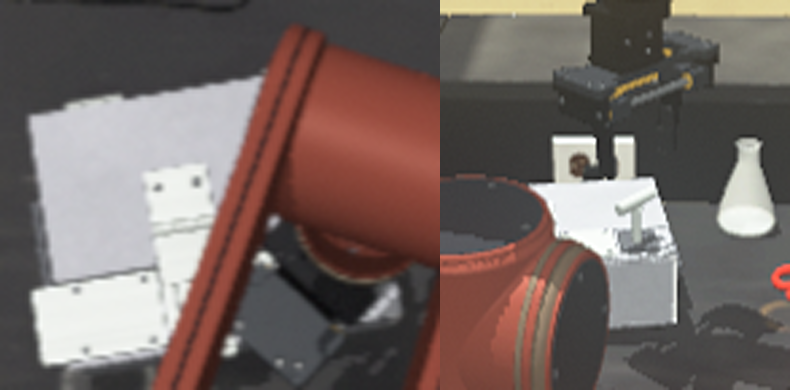

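The hasp now lies flat over the staple: plate at (180,230) in the left half. The pin shows at (636,203) in the side view, so I'll check its pose against the fit.

Run:
```python
from fit import *
print(proj("side",[[567,-102,137],[564,-103,137],[564,-103,94],[547.2-1.5,-83.5+1.5,137],[587.4+1.5,-120.8-1.5,137]]))
f=lambda x,y:np.array([200+(x-440)/350*130,110+y/390*130])
print(f(636,203),f(635,243),f(617,212),f(655,194)); print(tri(px(588,390),f(636,203)))
```

```text
[[272.7  176.94]
 [272.98 177.35]
 [272.94 189.91]
 [265.89 179.7 ]
 [279.44 174.17]]
[272.8  177.67] [272.43 191.  ] [265.74 180.67] [279.86 174.67]
(array([ 567.86, -102.4 ,  134.17]), np.float64(0.20570833703304853))
```

Request:
move_arm:
  deltas:
    - [[0, 0.08, 0.1, 0.6, 0], [0, 0, 0, 0.6, 0], [0, 0, 0, 0.51, 0], [0, 0, 0, 0, 0], [0.5, 0, 0, 0, 0], [0.5, 0, 0, 0, 0], [0.5, 0, 0, 0, 0]]
  force: 10

```text
t: 9.4
ee_pos: [567.3, -102.5, 155.9]
eef_rot: [3.14, -0.001, 0.823]
wrist_force: [0.2, -0.1, -0.4]
gripper_width: 64.9
grasp_force: 0.0
```

Request:
move_arm:
  deltas:
    - [[0.5, 0, 0, 0.03, 0], [0.5, 0, 0, 0, 0], [0.5, 0, 0, 0, 0]]

```text
t: 9.78
ee_pos: [567.5, -102.5, 155.4]
eef_rot: [3.14, -0.001, 0.823]
wrist_force: [-0.7, 0.1, 5.6]
gripper_width: 60.3
grasp_force: 10.0
```

Request:
move_arm:
  deltas:
    - [[0.5, 0, 0, -0.3, 0], [0.5, 0, 0, -0.5, 0], [0.5, 0, 0, -0.7, 0], [0.5, 0, 0, -0.7, 0], [0.5, 0, 0, -0.6, 0], [0.5, 0, 0, -0.2, 0]]

```text
t: 10.52
ee_pos: [567.5, -102.5, 246.1]
eef_rot: [3.139, -0.001, 0.823]
wrist_force: [-0.0, -0.4, -2.3]
gripper_width: 59.9
grasp_force: 10.0
```

Request:
move_arm:
  deltas:
    - [[0.5, 0, 0, 0, -0.9], [0.5, 0, 0, 0, -0.9], [0.5, 0, 0, 0, -0.9], [0.5, 0, 0, 0, -0.9], [0.5, 0, 0, 0, -0.9], [0.5, 0, 0, 0, -0.9], [0.5, 0, 0, 0, -0.9], [0.5, 0, 0, 0, -0.9], [0.5, 0, 0, 0, -0.9], [0.5, 0, 0, 0, -0.9], [0.5, 0, 0, 0, -0.1]]

```text
t: 11.9
ee_pos: [566.5, -102.2, 243.6]
eef_rot: [-3.14, -0.001, 1.732]
wrist_force: [-0.8, 0.0, -2.2]
gripper_width: 60.2
grasp_force: 10.0
```

Run:
```python
from h import *
o=telemetry.get_obs(); print(o['joints'],o['ee_pos'],o['eef_rot'],o['gripper_width'],o['wrist_force'])
a=optics.get_image("top")[:,:,::-1][110:230,150:300];b=optics.get_image("side")[:,:,::-1][90:240,200:350]
cv2.imwrite("pics/e.png",np.hstack([cv2.resize(a,(400,320),interpolation=2),cv2.resize(b,(320,320),interpolation=2)]))
```

```text
[-3.15501788e-01  1.06998532e-01  1.66168381e+00  2.60118181e-05
  1.37418174e+00 -4.77183680e-01] [ 566.50622086 -102.22064063  243.63078143] [-3.14047496e+00 -6.06597205e-04  1.73247278e+00] 60.157487917955166 [-0.81289763  0.01936487 -2.17010137]
```

View pics/e.png

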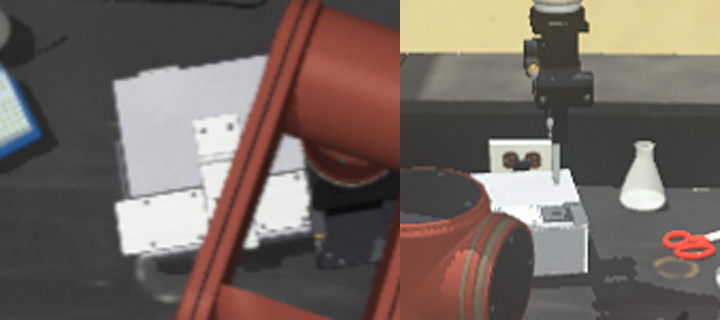

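The pin is out of the socket and hangs upright in the side view, and the socket is empty. Moving to the laying place.

Request:
move_arm:
  deltas:
    - [[0.5, 0.5, -0.15, 0, 0], [0.5, 0.9, -0.15, 0, 0], [0.5, 0.95, -0.15, 0, 0], [0.5, 0.95, -0.15, 0, 0], [0.5, 0.95, -0.15, 0, 0], [0.5, 0.95, -0.15, 0, 0], [0.5, 0.95, -0.15, 0, 0], [0.5, 0.95, -0.15, 0, 0], [0.5, 0.95, -0.15, 0, 0], [0.5, 0.95, -0.15, 0, 0], [0.5, 0.95, -0.15, 0, 0], [0.5, 0.95, -0.15, 0, 0]]

```text
t: 13.5
ee_pos: [459.6, 213.1, 244.3]
eef_rot: [-3.141, -0.0, 1.732]
wrist_force: [0.3, 0.1, -1.6]
gripper_width: 60.3
grasp_force: 10.0
```

Request:
move_arm:
  deltas:
    - [[0.5, 0.9, -0.15, 0, 0], [0.5, 0.6, -0.15, 0, 0], [0.5, 0.27, -0.15, 0, 0], [0.5, 0, 0, 0.6, 0], [0.5, 0, 0, 0.9, 0], [0.5, 0, 0, 0.9, 0], [0.5, 0, 0, 0.9, 0], [0.5, 0, 0, 0.7, 0], [0.5, 0, 0, 0.4, 0]]

```text
t: 14.62
ee_pos: [437.9, 260.5, 109.8]
eef_rot: [-3.138, 0.001, 1.732]
wrist_force: [0.4, -0.5, -1.6]
gripper_width: 59.7
grasp_force: 10.0
```

Run:
```python
from h import *
o=telemetry.get_obs(); P=np.array(o['ee_pos']); print(P,o['eef_rot'],o['gripper_width'],o['wrist_force'])
u=proj("side",[P-[0,0,18],P-[0,0,103]]); print(u)
x,y=u.mean(0).astype(int); x0,y0=max(x-50,0),max(y-50,0)
b=optics.get_image("side")[:,:,::-1][y0:y0+100,x0:x0+100]
cv2.imwrite("pics/f.png",cv2.resize(b,(500,500),interpolation=2)); print(x0,y0)
```

```text
[437.92829064 260.52414849 109.75154709] [-3.13842591e+00  1.02386472e-03  1.73162674e+00] 59.733386993662286 [ 0.36203586 -0.48107813 -1.56178197]
[[148.23351801 206.87582772]
 [151.26182035 231.72844252]]
99 169
```

View pics/f.png

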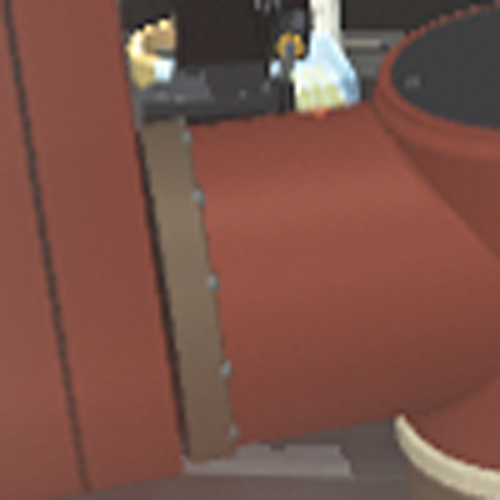

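Request:
move_arm:
  deltas:
    - [[0.5, 0, 0, 0.08, 0], [0.5, 0, 0, 0.05, 0]]

```text
t: 14.92
ee_pos: [439.7, 262.0, 109.1]
eef_rot: [3.14, -0.0, 1.733]
wrist_force: [0.1, 0.3, -1.3]
gripper_width: 60.2
grasp_force: 10.0
```

Request:
move_arm:
  deltas:
    - [[0.5, 0, 0, 0.04, 0], [0.5, 0, 0, 0, 0]]

```text
t: 15.18
ee_pos: [439.2, 262.0, 107.6]
eef_rot: [3.141, -0.0, 1.733]
wrist_force: [-1.0, -0.0, -2.4]
gripper_width: 59.8
grasp_force: 10.0
```

Request:
move_arm:
  deltas:
    - [[0.5, 0, 0, 0.04, 0], [0.5, 0, 0, 0, 0]]

```text
t: 15.42
ee_pos: [438.9, 261.9, 105.9]
eef_rot: [-3.142, 0.0, 1.733]
wrist_force: [0.2, 0.1, -0.6]
gripper_width: 60.0
grasp_force: 10.0
```

Request:
move_arm:
  deltas:
    - [[0.5, 0, 0, 0.05, 0], [0.5, 0, 0, 0, 0]]

```text
t: 15.68
ee_pos: [438.8, 261.8, 104.3]
eef_rot: [-3.141, 0.0, 1.733]
wrist_force: [-0.3, -0.3, -2.3]
gripper_width: 60.0
grasp_force: 10.0
```

Request:
move_arm:
  deltas:
    - [[0.5, 0, 0, 0.05, 0], [0.5, 0, 0, 0, 0]]

```text
t: 15.92
ee_pos: [439.1, 262.1, 103.4]
eef_rot: [3.141, -0.0, 1.733]
wrist_force: [-1.7, -0.2, 2.5]
gripper_width: 60.2
grasp_force: 10.0
```

Request:
move_arm:
  deltas:
    - [[0.5, 0.33, 0, 0.05, 0], [0.5, 0.4, 0, 0.08, 0], [0.5, 0.35, 0, 0.15, 0], [0.5, 0.33, 0, 0.15, 0], [0.5, 0.3, 0, 0.25, 0], [0.5, 0.28, 0, 0.25, 0]]

```text
t: 16.68
ee_pos: [428.7, 321.2, 74.0]
eef_rot: [-3.141, 0.0, 1.733]
wrist_force: [0.7, 1.0, -0.1]
gripper_width: 59.7
grasp_force: 10.0
```

Request:
move_arm:
  deltas:
    - [[0.5, 0.23, 0, 0.28, 0], [0.5, 0.22, 0, 0.29, 0], [0.5, 0.15, 0, 0.33, 0], [0.5, 0.15, 0, 0.33, 0]]

```text
t: 17.18
ee_pos: [425.3, 342.8, 37.1]
eef_rot: [-3.141, 0.001, 1.733]
wrist_force: [0.5, -0.4, -1.3]
gripper_width: 59.4
grasp_force: 10.0
```

Run:
```python
from h import *
o=telemetry.get_obs(); P=np.array(o['ee_pos']); print(P,o['eef_rot'],o['gripper_width'],o['wrist_force'])
u=proj("top",[P-[0,0,18],P-[-14,84,18]]); print(u)
x,y=u.mean(0).astype(int); x0,y0=max(x-50,0),max(y-40,0)
b=optics.get_image("top")[:,:,::-1][y0:y0+80,x0:x0+100]
c=optics.get_image("side")[:,:,::-1][150:270,90:240]
cv2.imwrite("pics/g.png",np.hstack([cv2.resize(b,(400,320),interpolation=2),cv2.resize(c,(400,320),interpolation=2)])); print(x0,y0)
```

```text
[425.31931849 342.81299421  37.0850411 ] [-3.14064206e+00  6.65966988e-04  1.73269110e+00] 59.36101799595089 [ 0.47921824 -0.36496531 -1.27930176]
[[132.29673846 229.6615125 ]
 [158.64159922 225.34703956]]
95 187
```

View pics/g.png

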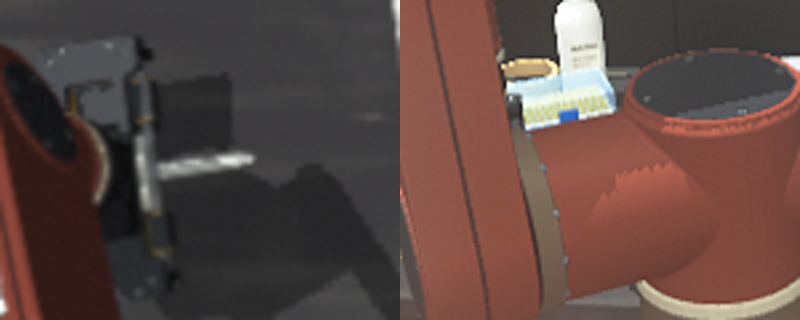

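The top view shows the pin swung nearly flat, tip at about (158,226) and pointing at the chest, as planned. I'll lower it the rest of the way and release.

Request:
move_arm:
  deltas:
    - [[0.5, 0.05, 0, 0.18, 0], [0.5, 0.03, 0, 0.17, 0], [0.5, 0, 0, 0, 0], [0, 0, 0, 0, 0], [0, 0, 0, 0, 0], [0, 0, 0, 0, 0], [0, 0, 0, 0, 0]]

```text
t: 18.15
ee_pos: [425.4, 345.5, 27.8]
eef_rot: [3.141, -0.0, 1.733]
wrist_force: [1.1, 0.4, -0.3]
gripper_width: 85.4
grasp_force: 0.0
```

Request:
move_arm:
  deltas:
    - [[0, -0.35, 0, 0, 0], [0, -0.33, 0, 0.06, 0], [0, 0, 0, 0, 0], [1, 0, 0, 0, 0], [1, 0, 0, 0, 0], [1, 0, 0, 0, 0], [1, 0, 0, 0, 0], [1, 0, 0, 0, 0], [1, 0, 0, 0, 0], [1, 0, 0, 0, 0], [1, 0, 0, 0, 0], [1, 0, 0, 0, 0]]
  force: 40

```text
t: 19.65
ee_pos: [428.6, 325.3, 25.9]
eef_rot: [3.142, -0.0, 1.733]
wrist_force: [0.2, 0.4, -0.3]
gripper_width: 10.8
grasp_force: 40.0
```

Request:
move_arm:
  deltas:
    - [[1, 0, 0, -0.5, 0], [1, 0, 0, -1, 0], [1, 0, 0, -1, 0], [1, 0, 0, -1, 0], [1, 0, 0, -1, 0], [1, 0, 0, -0.6, 0]]

```text
t: 20.4
ee_pos: [429.2, 325.6, 181.4]
eef_rot: [3.139, -0.001, 1.733]
wrist_force: [-0.0, 0.6, -2.0]
gripper_width: 10.6
grasp_force: 40.0
```

Request:
move_arm:
  deltas:
    - [[1, -0.88, 0.24, 0, 0], [1, -0.88, 0.24, 0, 0], [1, -0.88, 0.24, 0, 0], [1, -0.88, 0.24, 0, 0], [1, -0.88, 0.24, 0, 0], [1, -0.88, 0.24, 0, 0], [1, -0.88, 0.24, 0, 0], [1, -0.88, 0.24, 0, 0], [1, -0.88, 0.24, 0, 0], [1, 0, 0, 0, 0]]

```text
t: 21.65
ee_pos: [531.2, 99.7, 178.8]
eef_rot: [-3.141, 0.0, 1.73]
wrist_force: [0.3, 0.4, -1.4]
gripper_width: 10.8
grasp_force: 40.0
```

Run:
```python
from fit import *
o=telemetry.get_obs(); P=np.array(o['ee_pos']); print(P,o['eef_rot'],o['gripper_width'],o['wrist_force'])
u=np.array([-.161,.987,0]); B=P+20*u-[0,0,19]
print(proj("top",[B,B-85*u,W(q,(q[3],q[4],121))]))
b=optics.get_image("top")[:,:,::-1].copy(); cv2.imwrite("raw2.png",b)
cv2.imwrite("pics/h.png",cv2.resize(b[135:215,175:275],(750,600),interpolation=2))
```

```text
[531.19  99.69 178.76] [-3.14  0.    1.73] 10.839696714630263 [ 0.25  0.35 -1.41]
[[195.56 192.47]
 [225.74 187.58]
 [235.57 187.88]]
```

View pics/h.png

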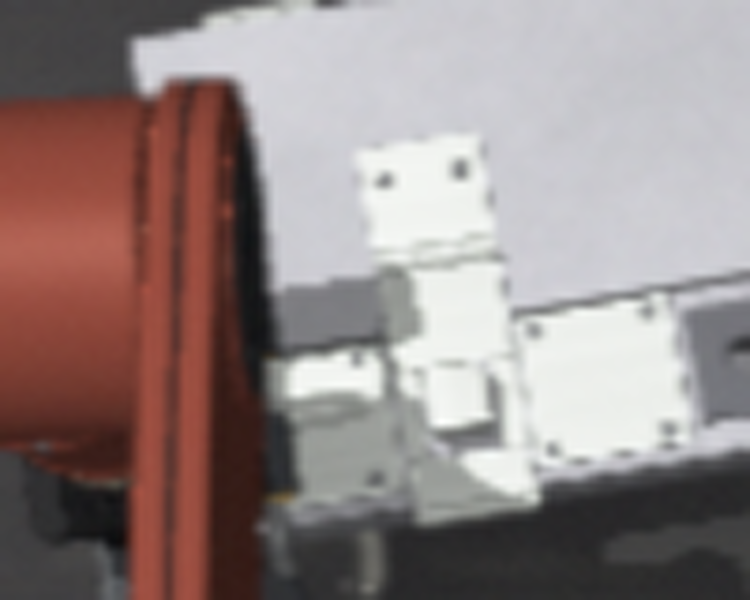

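The hasp is flat with the staple standing through its slot. The pin shank is faint near crop (330,402), so I'll check it numerically.

Run:
```python
from h import *
b=cv2.imread("raw2.png")
print("cols",list(range(206,238)))
for r in range(180,202): print(r,b[r,206:238].mean(1).astype(int))
optics.get_image("top"); print([(np.round(k["point"],1),k["confidence"]) for k in optics.spot_in("locking_pin","top")])
```

```text
cols [206, 207, 208, 209, 210, 211, 212, 213, 214, 215, 216, 217, 218, 219, 220, 221, 222, 223, 224, 225, 226, 227, 228, 229, 230, 231, 232, 233, 234, 235, 236, 237]
180 [ 49  32  22  22  29  54  95 120 122 122 121 118 110  96  89  91  87  79
  84  86 105 146 169 205 232 237 240 241 240 240 240 239]
181 [ 50  34  28  25  29  45  73  93  88  91  90  84  87 107 129 144 143 141
 150 133 135 198 233 237 240 241 240 240 240 239 239 239]
182 [ 46  35  30  29  45  61  76  95 119 152 167 165 166 201 230 208 149 186
 209 161 142 195 236 240 240 240 239 237 237 236 235 239]
183 [ 43  37  27  35  83 127 142 155 201 233 236 235 236 238 239 220 166 201
 233 210 143 147 212 237 237 238 234 213 200 193 191 217]
184 [ 43  38  27  34  83 131 154 198 236 241 241 241 241 241 241 239 235 238
 240 222 155 139 194 217 187 203 237 240 236 231 230 231]
185 [ 44  42  29  34  81 129 154 206 239 242 242 242 242 242 243 243 242 243
 241 224 159 149 206 235 215 207 240 241 239 237 235 235]
186 [ 41  43  30  35  83 130 157 208 240 242 240 239 239 239 239 240 240 240
 239 220 148 140 205 237 223 214 239 241 240 23
[... 1367 characters left out ...]
33  34  36  33  36  48  48  52 102 147 152 154 153 153 153 154 153 151
 143 141 151 158 154 147 157 154 154 154 157 157 168 210]
198 [ 36  35  33  31  33  43  48  49  87 133 150 152 150 151 151 152 152 145
 120 108 138 157 146 148 168 156 154 154 154 154 156 169]
199 [ 36  34  33  30  30  39  47  48  72 120 148 152 153 153 154 155 154 141
 115 114 138 152 139 135 156 155 155 154 155 155 155 158]
200 [ 34  34  34  32  32  44  55  62  81 123 151 154 156 156 157 155 154 155
 159 160 148 137 123 125 145 155 157 158 158 158 159 159]
201 [ 33  34  33  35  51  76  89 104 127 147 153 156 163 165 151 135 123 117
 126 135 134 132 129 125 137 153 155 156 156 157 157 151]
[(array([218.7, 188.8]), 0.48)]
```

The pin sits where expected: axis row about 189.2 at column 217, and the detector agrees at (218.7,188.8). The staple reads about 0.5 px further back than the fit. I'll add about 1.5 mm of offset, descend and enter.

Request:
move_arm:
  deltas:
    - [[1, 0, 0.05, 0.5, 0], [1, 0, 0, 0.6, 0], [1, 0, 0, 0.5, 0], [1, 0, 0, 0.26, 0], [1, 0, 0, 0, 0]]

```text
t: 22.42
ee_pos: [531.7, 101.5, 122.0]
eef_rot: [-3.14, -0.0, 1.733]
wrist_force: [-0.0, 0.3, -2.1]
gripper_width: 10.4
grasp_force: 40.0
```

Run:
```python
from fit import *
o=telemetry.get_obs(); P=np.array(o['ee_pos']); print(P,o['eef_rot'],o['wrist_force'])
u=np.array([-.161,.987,0]); B=P+20*u-[0,0,19.5]
print(proj("top",[B-40*u,B-85*u,W(q,(q[3],q[4],121))]))
b=optics.get_image("top")[:,:,::-1].copy(); cv2.imwrite("raw3.png",b)
cv2.imwrite("pics/i.png",cv2.resize(b[170:205,200:250],(780,546),interpolation=2))
```

```text
[531.71 101.47 121.97] [-3.14 -0.    1.73] [-0.03  0.34 -2.06]
[[211.69 192.28]
 [226.83 189.83]
 [235.57 187.88]]
```

View pics/i.png

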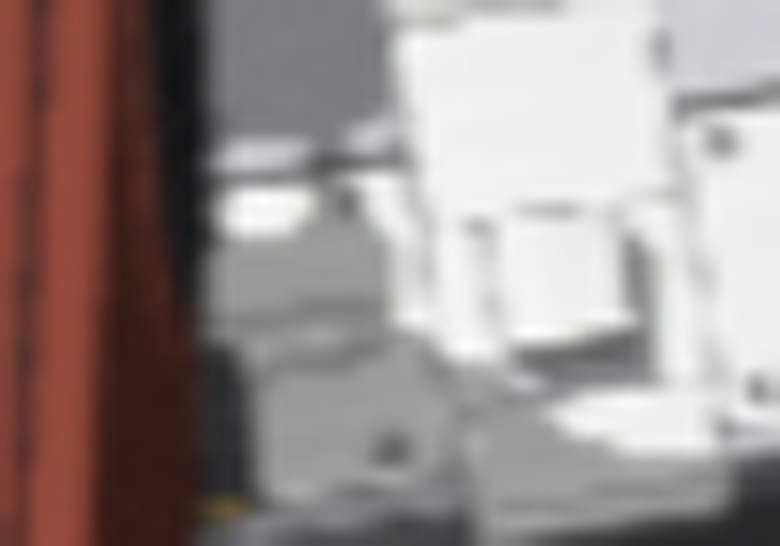

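The shank lies along crop (230–430, ~335) and the staple top is centred near (567,276), so the alignment is within about 1 mm. Inserting slowly while watching the forces.

Request:
move_arm:
  deltas:
    - [[1, -0.25, 0.03, 0, 0], [1, -0.25, 0, 0, 0], [1, -0.25, 0, 0, 0], [1, -0.2, 0, 0, 0], [1, 0, 0, 0, 0]]

```text
t: 23.1
ee_pos: [538.0, 72.9, 123.1]
eef_rot: [3.141, 0.0, 1.732]
wrist_force: [-0.3, -0.4, -2.0]
gripper_width: 10.6
grasp_force: 40.0
```

Request:
move_arm:
  deltas:
    - [[1, -0.2, 0, 0, 0], [1, -0.2, 0, 0, 0], [1, 0, 0, 0, 0]]

```text
t: 23.48
ee_pos: [539.9, 61.2, 123.1]
eef_rot: [3.142, 0.0, 1.732]
wrist_force: [-0.4, 0.7, -1.5]
gripper_width: 10.8
grasp_force: 40.0
```

Request:
move_arm:
  deltas:
    - [[1, -0.25, 0, 0, 0], [1, -0.25, 0, 0, 0], [1, -0.2, 0, 0, 0], [1, 0, 0, 0, 0]]

```text
t: 23.98
ee_pos: [543.3, 40.3, 123.1]
eef_rot: [3.142, 0.0, 1.732]
wrist_force: [0.7, 0.7, -1.9]
gripper_width: 10.6
grasp_force: 40.0
```

Request:
move_arm:
  deltas:
    - [[1, -0.15, 0, 0, 0], [1, 0, 0, 0.05, 0], [1, 0, 0, 0, 0]]

```text
t: 24.35
ee_pos: [543.7, 36.6, 121.3]
eef_rot: [-3.141, -0.0, 1.733]
wrist_force: [-0.8, -0.9, -1.7]
gripper_width: 11.1
grasp_force: 40.0
```

Request:
move_arm:
  deltas:
    - [[0, 0, 0, 0, 0], [0, 0, 0, 0, 0], [0, 0, 0, 0, 0], [0, 0, 0, 0, 0], [0, 0, 0, 0, 0], [0, 0, 0, 0, 0], [0, 0, 0, -0.5, 0], [0, 0, 0, -0.9, 0], [0, 0, 0, -0.6, 0]]

```text
t: 25.48
ee_pos: [544.7, 36.4, 183.9]
eef_rot: [3.139, 0.001, 1.733]
wrist_force: [-0.6, 0.3, 0.3]
gripper_width: 85.8
grasp_force: 0.0
```

Request:
move_arm:
  deltas:
    - [[1, 0.6, 0, 0, 0], [1, 0.6, 0, 0, 0], [1, 0.5, 0, 0, 0], [1, 0, 0, 0, 0], [1, 0, 0, 0, 0], [1, 0, 0, 0, 0], [1, 0, 0, 0.7, 0], [1, 0, 0, 0.7, 0], [1, 0, 0, 0.4, 0], [1, 0, 0, 0.23, 0], [1, 0, 0, 0, 0]]

```text
t: 26.85
ee_pos: [535.7, 86.7, 120.5]
eef_rot: [-3.141, -0.0, 1.733]
wrist_force: [0.9, -0.6, -0.2]
gripper_width: 0.8
grasp_force: 0.0
```

Run:
```python
from fit import *
b=optics.get_image("top")[:,:,::-1].copy(); cv2.imwrite("raw4.png",b)
print(optics.spot_in("locking_pin","top"))
S=W(q,(q[3],q[4],101)); u=np.array([-.161,.987,0])
print(proj("top",[S+45*u,S+19*u,S-40*u,S-66*u,S]))
for r in range(176,196): print(r,b[r,234:262].mean(1).astype(int))
```

```text
[]
[[220.85 191.16]
 [229.59 189.75]
 [249.44 186.54]
 [258.18 185.13]
 [235.98 188.72]]
176 [240 240 239 238 238 238 237 238 220 157 140 136 129 126 139 159 185 220
 231 230 231 233 234 236 236 223 179 152]
177 [238 238 237 237 237 237 237 238 219 165 181 198 214 226 230 232 233 237
 238 237 237 237 237 236 236 232 211 187]
178 [238 238 237 238 238 238 238 237 219 209 222 181 171 217 236 237 237 237
 237 237 236 236 237 237 236 236 234 232]
179 [239 239 239 239 239 239 239 237 219 206 221 181 161 209 236 237 236 236
 236 236 237 237 237 238 237 238 236 237]
180 [239 240 239 239 239 239 239 238 223 200 221 221 217 232 237 237 237 238
 238 238 238 238 238 238 238 238 238 237]
181 [240 239 239 239 239 239 238 238 229 205 212 235 236 238 238 239 239 239
 239 239 239 239 239 238 238 237 237 236]
182 [236 236 236 239 241 235 227 220 205 193 211 238 240 240 239 239 238 238
 237 237 237 237 236 236 235 235 235 235]
183 [200 192 192 217 223 209 226 237 234 216 213 239 239 239 237 237 237 236
 236 236 236 235 236 236 236 235 235 236]
184 [235 231 230 231 225 207 215 230 236 221 215 236 235 23
[... 668 characters left out ...]
237 235 234 227 189 154 204 233 228 229 239 237 237 237 237 237
 237 236 237 236 236 236 237 237 236 236]
191 [168 198 210 182 153 135 121 143 210 240 232 224 236 238 238 238 238 238
 237 237 237 237 237 238 237 238 238 236]
192 [103 110 116 108 100 102 112 140 208 240 231 211 226 238 238 237 238 238
 238 238 239 238 238 238 238 239 238 236]
193 [105 109 118 122 124 124 129 145 207 239 233 206 210 234 229 228 238 239
 238 239 239 239 239 238 238 237 238 236]
194 [125 123 124 129 130 134 149 164 197 226 223 206 209 215 166 201 235 239
 239 239 239 238 235 234 232 237 240 230]
195 [125 111 116 133 143 158 202 229 231 236 236 228 224 219 166 181 223 233
 233 236 239 231 208 173 155 179 207 205]
```

The pin tip shows past the far side of the staple at columns 241–248, row 187, so it's through. Now I'll push the T home from behind with closed fingers.

Request:
move_arm:
  deltas:
    - [[1, -0.3, 0, -0.06, 0], [1, -0.25, 0, 0, 0], [1, -0.2, 0, 0, 0], [1, -0.2, 0, 0, 0], [1, -0.15, 0, 0, 0], [1, -0.1, 0, 0, 0], [1, 0, 0, 0, 0]]

```text
t: 27.82
ee_pos: [541.4, 50.9, 122.3]
eef_rot: [-3.141, 0.0, 1.733]
wrist_force: [0.0, -0.0, -0.0]
gripper_width: -0.2
grasp_force: 0.0
```

Request:
move_arm:
  deltas:
    - [[1, -0.05, 0, 0, 0], [1, -0.05, 0, 0, 0], [1, 0, 0, 0, 0]]

```text
t: 28.2
ee_pos: [541.9, 48.2, 122.3]
eef_rot: [-3.141, 0.0, 1.733]
wrist_force: [-1.0, 0.3, 0.0]
gripper_width: 0.5
grasp_force: 0.2
```

Request:
move_arm:
  deltas:
    - [[1, -0.05, 0, 0, 0], [1, -0.05, 0, 0, 0], [1, 0, 0, 0, 0]]

```text
t: 28.58
ee_pos: [542.1, 46.5, 122.3]
eef_rot: [-3.141, -0.002, 1.733]
wrist_force: [-1.0, 6.4, -0.3]
gripper_width: 0.5
grasp_force: 3.1
```

Request:
move_arm:
  deltas:
    - [[1, -0.04, 0, 0, 0], [1, 0, 0, 0, 0]]

```text
t: 28.82
ee_pos: [542.1, 46.3, 122.3]
eef_rot: [-3.141, -0.004, 1.733]
wrist_force: [-1.1, 9.3, 1.2]
gripper_width: 0.4
grasp_force: 4.9
```

Request:
move_arm:
  deltas:
    - [[1, -0.06, 0, 0, 0], [1, 0, 0, 0, 0]]

```text
t: 29.08
ee_pos: [542.1, 46.0, 122.3]
eef_rot: [-3.141, -0.007, 1.733]
wrist_force: [-2.3, 15.8, 1.7]
gripper_width: 0.5
grasp_force: 7.7
```

Request:
move_arm:
  deltas:
    - [[1, 0.3, 0, 0, 0], [1, 0.6, 0, 0, 0], [1, 0.3, 0, -0.7, 0], [1, 0, 0, -1, 0], [1, 0.5, 0, -1, 0], [1, 1, -0.6, -0.3, 0], [1, 1, -0.6, 0, 0], [1, 1, -0.6, 0, 0], [1, 1, -0.6, 0, 0], [1, 0.5, 0, 0, 0], [1, 0, 0, 0, 0]]

```text
t: 30.45
ee_pos: [442.1, 215.1, 212.7]
eef_rot: [3.141, 0.0, 1.735]
wrist_force: [0.1, 0.0, 0.1]
gripper_width: -0.1
grasp_force: 0.0
```

Run:
```python
from fit import *
b=optics.get_image("top")[:,:,::-1].copy(); cv2.imwrite("raw5.png",b)
print(optics.spot_in("locking_pin","top"))
S=W(q,(q[3]+2,q[4],101)); u=np.array([-.161,.987,0])
print(proj("top",[S+19*u,S-66*u,S]))
cv2.imwrite("pics/j.png",cv2.resize(b[165:210,205:270],(780,540),interpolation=2))
```

```text
[{'point': [231.5, 186.8], 'confidence': 0.71}, {'point': [137.0, 156.1], 'confidence': 0.26}]
[[229.49 189.08]
 [258.07 184.47]
 [235.88 188.05]]
```

View pics/j.png

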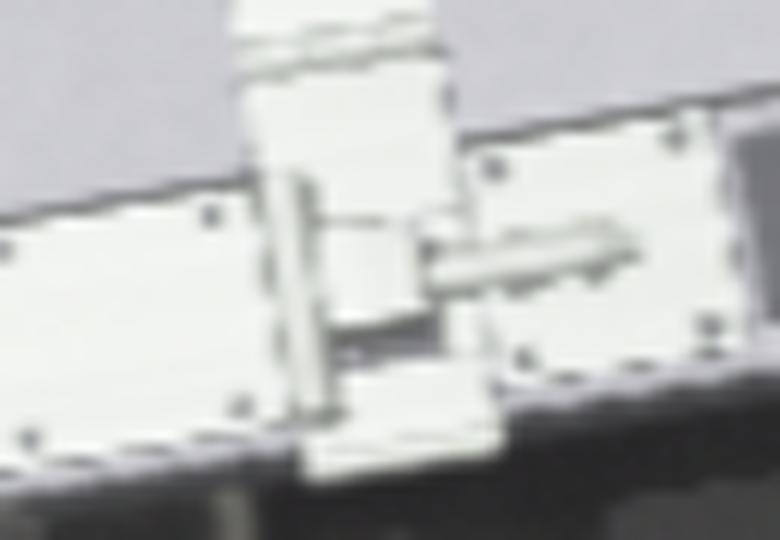

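The T-handle sits against the staple at crop (300,300). The shank runs through to its tip at (635,245), which matches the predicted home position, and the hasp is flat. Handing in.

```bash
python3 -c "
from workcell import hand_in; print(hand_in())"
```

```text
the job is handed in; nothing more can be done
None
```

The chest is locked: the last picture shows the hasp flat with the staple up through its slot and the pin level through the staple, T-handle against it; I handed the job in at about 30.5 s of the 72 s allowed.

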